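# Tap-test of stuck-on parts after firing

### The job

Check that the stuck-on parts of the three fired pots sound firm: with the fingertips, lightly tap the spout of the teapot, then the handle of the mug, then the knob on the lid of the lidded jar. Tap gently enough that no pot is knocked over or pushed out of its place; do not lift anything, and leave all the other things on the bench where they are.

Things in the scene. Friction and masses are not known exactly. Their poses are not given: they have to be found in the camera images.
- board: Flat slate-grey board, 360 (x) by 780 (y) by 12 mm thick, fixed on the table; the three pots stand on it, so their feet are 12 mm above the table. Origin: centre of its underside; z up.
- teapot: Open terracotta teapot without a lid, loose, about 0.55 kg; belly 124 mm across, 100 mm high to the rim (82 mm across). Spout along its own -x, loop handle along its own +x reaching 106 mm from the centre. Origin: centre of its foot; z up. Hard: a fingertip meeting it at 15 mm/s strikes with 10 to 15 N for an instant, at 50 mm/s with 45 N or more, which is no light tap.
- teapot_spout: The teapot's spout, rigidly part of it: a tapering tube, 18 mm thick at the mouth. Origin: topmost point of its mouth, 98 mm above the teapot's foot, 100 mm out from its centre; axes as the teapot's, so the spout runs along its own +x and down to the belly. Pressed down there with some 4 N or more the teapot starts to tip; make the last centimetre slow and stop at first touch.
- mug: Straight mug of pale buff clay, loose, about 0.3 kg; 82 mm across, 92 mm high, foot 72 mm across. Handle along its own -x. Origin: centre of its foot; z up. Hard, like the teapot.
- mug_handle: The mug's loop handle, rigidly part of it: a 14 mm round bar. Origin: on top of its upper bar (within 1 mm), 79 mm above the mug's foot and 66 mm out from its centre; the loop's outer face is 15 mm farther out along its own -x, the mug's wall 25 mm away along its own +x. Pressed down there with some 3 N or more the mug starts to tip; make the last centimetre slow and stop at first touch.
- jar: Terracotta storage jar with a darker, brown-red lid seated on a black rubber seal; loose as a whole, about 0.48 kg (the lid does not come off); 100 mm across, 135 mm high to the top of the knob. Origin: centre of its foot; z up.
- jar_knob: The knob in the middle of the jar's lid, fast on it: round, 30 mm across at its widest and 26 mm high, with a flat top 26 mm across; the lid around it is 98 mm across. Origin: centre of the knob's top, 135 mm above the jar's foot; it sinks up to 6 mm when pressed, as the seal gives (about 1 N per mm), and springs back.
- knife: Trimming knife lying on the board near the robot, wooden handle and steel blade, 175 by 22 by 14 mm; leave alone.
- stick: Flat wooden modelling stick lying on the board near the robot, 140 by 12 by 8 mm; leave alone.
- spare_lid: Small loose terracotta lid lying by itself on the board, 64 mm across, 28 mm high with a small knob of its own; not the jar's lid; leave alone.
- cup: White cup without handle, 68 mm across, 75 mm high, on the table beside the board on the robot's right; leave alone.
- bowl: Terracotta bowl, 120 mm across, 55 mm high, on the table beside the board on the robot's left; leave alone.
- brush: Brush lying along the board's far edge; leave alone.

How it is judged:
By the outcome, as a careful person would: the job done as asked, in the order asked, and still so for the second after the job is handed in, with the robot touching nothing.
It also fails if it takes over 51 s, if anything falls off the work surface, if the arm or the gripper's body presses on something with over 40 N, if the wrist force passes 120 N, or if a joint passes its speed limit or range.

### The arm

A 6-joint arm with a two-finger parallel gripper is mounted at the origin on the work surface. World frame = base frame: x ahead of the robot, y to its left, z up, the work surface at z = 0. Lengths are in m, angles in rad, forces in N, time in s.
With the tool pointing down it reaches from about 0.35 to 0.85 m from the base axis. Payload 8.1 kg.
Tool frame: the origin (TCP) lies at the very end of the fingers, on their centre line; the grasp point (between the pads) lies 19 mm behind it; z points along the fingers, y is the line along which they close (so a half turn about z gives the same grasp; the last joint's range is limited). The gripper opens to 93 mm and grips with 3 to 60 N. Pads are 15 mm wide; open, the fingers measure 128 mm over their backs; the gripper's body (75 mm by 188 mm) begins 65 mm behind the grasp point.
Start: joints at [-1.28, 0.13, 1.488, -0, 1.523, -0.085], TCP at [0.22, -0.558, 0.219] pointing down, gripper open.
Joint ranges: [-2.96, 2.96], [-0.89, 2.26], [0.02, 2.5], [-1.34, 4.48], [0, 2.73], [-2.66, 2.66]. Speed limits (rad/s): [2.39, 2.39, 2.79, 3.14, 3.14, 3.14].

### API

Orientations are given as a unit quaternion [x, y, z, w].
In Python, from workcell import env, snapshot, ticket gives the robot as it stands.
- The arm moves only by the tool arm_command, never from a script. Its argument "deltas" is a list of rows, each a list of 3 entries, a list of its own where there are three numbers: the turn, a rotation vector about the world's x, y, z in degrees, then the shift along the world's x, y, z in mm, then the finger opening in mm, from 0 to 93. A call has exactly 8 rows; each row is the pose to reach, as a shift and turn from the pose commanded when the call began; what a row does not reach only later rows make up. A row lasts 1/10 s, in which the tool goes at most 50 mm and 8.59 degrees, less where a joint would pass 70% of its speed; a pose out of reach is approached as far as the arm can. A call with a gripper value outside its range is refused whole. The fingers move at their own pace and stop on an object; the grip force is fixed at half the most. Time passes only in rows, so rows that repeat a pose let the fingers close, or fill a call up. It gives the time, the measured TCP pose, the force, the opening and the grip force at its end, in the units of the state.
- env.get_state(): the state, without advancing time (a new reading comes with each control period).
- snapshot(name): name is "scene" or "top" or "wrist"; returns a dict with "color" (420x560x3 uint8, red, green, blue), "range_z" (420x560 float32, m along the optical axis (not along the pixel's ray), 0 where there is no reading), "fovy" (degrees; the focal length in pixels is half the picture's height over the tangent of half this angle, whatever the lens; pixels are square), "cx", "cy" (the principal point, pixels), "rvec" (rotation vector, rad) and "tvec" (3), from world to camera coordinates, as OpenCV has them. Camera axes: x right, y down, z forward; pixel columns grow to the right and rows downward; lengths in m; the calibration is good to about 2 mm. A picture is of the moment at which its call begins.
- ticket.job_done(): hands the job in; it is judged then, once.
The state is a dict: "t": time; "joints": joint angles; "joint_vel": joint speeds; "tau": joint torques, N m; "position": TCP position; "eef_rot": TCP orientation; "wrist_force": force on the tool from outside, world axes, zero at the start; "ft_torque": the same for the moment, N m; "opening": finger opening in m; "grasp_force": force on a finger pad.
Only numpy, scipy, OpenCV 4.12 (cv2) and the standard library are available. Lean on these libraries where they do the work, as an engineer would, in place of code of your own. Each camera call takes 0.05 s, during which the arm holds its last target. There are 200 camera calls.

## Working session

There is one attempt and no reset: what is moved stays moved. The work goes in short steps, Python scripts to look and compute and a tool call to move; the robot and the scene stay as the last step left them, time stands still between calls to the robot, and variables do not carry over. Pictures are saved under pics/ and viewed, at most 10 in all, crops included, and the job is handed in when it is done.

Besides the shell and the picture viewer there is one more tool, called after ">>>" by a JSON object that holds its "fn" and its "kwargs", one argument or row to a line. arm_command: Moves the arm, as the interface text tells. Its arguments: {"type":"object","properties":{"deltas":{"type":"array","items":{"type":"array"}}},"required":["deltas"]}

```bash
mkdir -p pics
cat > h.py <<'E'
import numpy as np, cv2
from workcell import env, snapshot, ticket
def shot(n,fn=None):
    s=snapshot(n)
    if fn: cv2.imwrite('pics/'+fn,s['color'][:,:,::-1])
    R=cv2.Rodrigues(np.array(s['rvec'],float))[0]; t=np.array(s['tvec'],float).ravel()
    h,w=s['range_z'].shape; f=h/2/np.tan(np.radians(s['fovy'])/2)
    v,u=np.mgrid[:h,:w]; z=s['range_z']
    c=np.stack([(u-s['cx'])/f*z,(v-s['cy'])/f*z,z],-1)
    P=(c-t)@R; P[z==0]=np.nan
    return s,P
E
python3 - <<'E'
from h import *
s,P=shot('top','top1.png'); np.save('P.npy',P); np.save('C.npy',s['color'])
s2,P2=shot('scene','scene1.png');np.save('P2.npy',P2)
print(env.get_state()); print(P[::60,::80].round(3).tolist())
E
```

```text
{'t': 0.1, 'joints': array([-1.28040905e+00,  1.31104948e-01,  1.48919649e+00, -2.17027597e-05,
        1.52299026e+00, -8.53662517e-02]), 'joint_vel': array([-1.40962268e-04, -3.67299076e-03, -7.03425203e-04,  3.27279655e-05,
       -1.15427167e-03, -6.68357490e-04]), 'tau': array([ 1.60206961e-03, -5.61340284e+01, -4.93097091e+01,  7.70600117e-02,
        2.90304667e-02, -1.88657248e-05]), 'position': array([ 0.22006512, -0.55762086,  0.21766647]), 'eef_rot': array([ 9.82402560e-01,  1.86773896e-01, -9.77141363e-05, -8.43953236e-04]), 'wrist_force': array([ 0.41284598, -0.35391153,  1.02522507]), 'ft_torque': array([-0.01469764, -0.00961941,  0.0446616 ]), 'grasp_force': 0.0, 'opening': 0.09294662436405686}
[[[1.824, 1.659, -0.751], [1.863, 1.223, -0.751], [1.904, 0.787, -0.755], [1.939, 0.347, -0.749], [1.978, -0.093, -0.749], [2.018, -0.533, -0.751], [2.072, -0.984, -0.769]], [[1.082, 1.06, -0.08], [1.498, 1.153, -0.75], [1.537, 0.733, -0.754], [1.268, 0.236, -0.26], [1.612, -0.116, -0.754], [1.647, -0.541, -0.752], [1.685, -0.967, -0.753]], [[0.872, 1.037, -0.121], [0.846, 0.692, -0.001], [0.82, 0.398, 0.108], [0.891, 0.175, -0.002], [0.911, -0.084, 0.001], [0.936, -0.345, -0.003], [0.958, -0.606, -0.003]], [[0.678, 1.054, -0.22], [0.633, 0.632, 0.043], [0.663, 0.401, 0.01], [0.684, 0.152, 0.011], [0.7, -0.095, 0.027], [0.726, -0.344, 0.014], [0.753, -0.601, -0.003]], [[0.479, 1.125, -0.406], [0.457, 0.617, -0.0], [0.477, 0.373, 0.009], [0.497, 0.133, 0.01], [0.517, -0.108, 0.009], [0.538, -0.35, 0.005], [0.559, -0.594, 0.002]], [[0.238, 1.28, -0.739], [0.281, 0.585, -0.003], [0.301, 0.35, -0.002], [0.321, 0.115, 0.001], [0.34, -0.12, -0.002], [0.36, -0.355, -0.001], [0.38, -0.591, -0.001]], [[0.098, 0.778, 0.001], [0.116, 0.552, -0.0], [0.135, 0.326, -0.003], [0.154, 0.098, 0.001], [0.173, -0.13, -0.004], [0.191, -0.36, -0.005], [0.211, -0.586, 0.001]]]
```

View pics/top1.png

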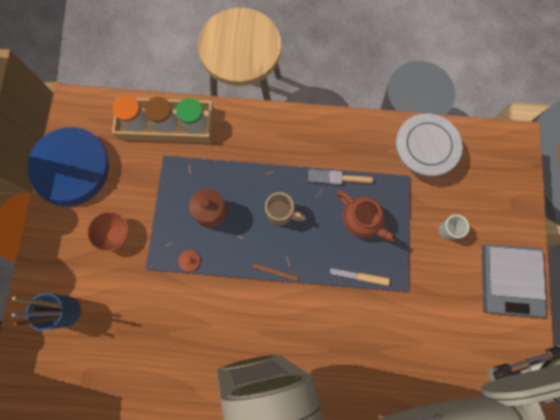

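View pics/scene1.png

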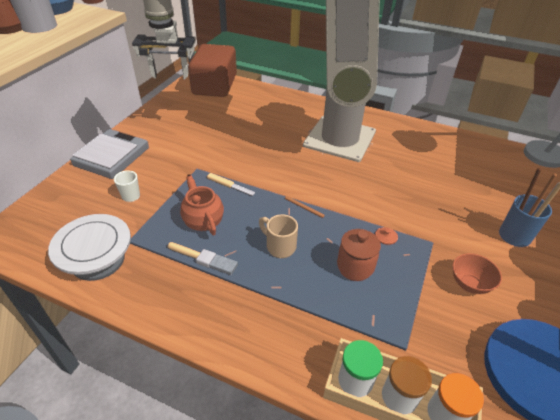

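The top view shows the jar at (208,208), the mug at (279,208) with its handle at about (299,216), and the teapot at (367,217) with ends at (345,200) and (390,237). I can't yet tell which end is the spout, so I'll zoom in and measure.

Run:
```python
from h import *
P=np.load('P.npy');C=np.load('C.npy');P2=np.load('P2.npy')
S=cv2.imread('pics/scene1.png')
a=cv2.resize(C[180:250,260:410,::-1],None,fx=5,fy=4.2,interpolation=3)[:, :750]
b=cv2.resize(S[170:270,150:310],None,fx=4.6875,fy=3,interpolation=3)
cv2.imwrite('pics/crop1.png',np.vstack([a,b]))
H=np.concatenate([P.reshape(-1,3),P2.reshape(-1,3)])
def box(c,r,z0,z1):
    m=(np.hypot(H[:,0]-c[0],H[:,1]-c[1])<r)&(H[:,2]>z0)&(H[:,2]<z1); return H[m]
def ctr(u,v): return P[v,u]
for n,uv,r in [('jar',(208,208),.09),('mug',(279,208),.1),('tea',(367,217),.13)]:
    p=ctr(*uv); print(n,p.round(3))
    for z0,z1 in [(.03,.06),(.06,.09),(.09,.1),(.1,.11),(.11,.12),(.125,.16)]:
        q=box(p,r,z0,z1)
        if len(q)>5:
            c,rr=cv2.minEnclosingCircle((q[:,:2]*1000).astype(np.float32)); bx=cv2.minAreaRect((q[:,:2]*1000).astype(np.float32))
            print(z0,len(q),np.round(c),round(rr),np.round(np.array(bx[0])),np.round(bx[1]),round(bx[2]),'max z',q[:,2].max().round(3))
for uv in [(340,195),(345,200),(348,203),(380,230),(385,233),(390,237),(393,240),(296,215),(299,216),(302,217)]: print(uv,P[uv[1],uv[0]].round(3))
```

```text
jar [0.562 0.22  0.123]
0.03 341 [575. 228.] 54 [576. 226.] [104.  96.] 27 max z 0.06
0.06 424 [575. 228.] 53 [576. 227.] [105.  97.] 23 max z 0.09
0.09 220 [575. 227.] 53 [576. 226.] [102.  93.] 23 max z 0.1
0.1 58 [575. 229.] 49 [581. 225.] [87. 83.] 81 max z 0.11
0.11 1127 [575. 229.] 52 [575. 229.] [ 97. 103.] 81 max z 0.12
0.125 228 [580. 232.] 26 [580. 231.] [43. 43.] 65 max z 0.152
mug [0.604 0.024 0.016]
0.03 515 [591.   5.] 60 [582.  14.] [116.  87.] 46 max z 0.06
0.06 663 [588.   5.] 62 [581.  13.] [118.  86.] 47 max z 0.09
0.09 233 [592.  12.] 54 [589.  22.] [93. 86.] 38 max z 0.1
0.1 311 [593.  25.] 45 [592.  24.] [87. 80.] 2 max z 0.109
tea [ 0.599 -0.245  0.017]
0.03 522 [ 629. -228.] 101 [ 624. -211.] [196. 120.] 11 max z 0.06
0.06 1212 [ 593. -216.] 100 [ 592. -218.] [163. 130.] 84 max z 0.09
0.09 621 [ 585. -226.] 102 [ 586. -227.] [188. 103.] 24 max z 0.1
0.1 372 [ 583. -231.] 99 [ 582. -230.] [187.  88.] 29 max z 0.11
0.11 245 [ 572. -249.] 72 [ 568. -238.] [140.  84.] 28 max z 0.116
(340, 195) [ 0.642 -0.151  0.085]
(345, 200) [ 0.637 -0.171  0.051]
(348, 203) [ 0.626 -0.179  0.062]
(380, 230) [ 0.549 -0.272  0.079]
(385, 233) [ 0.539 -0.283  0.093]
(390, 237) [ 0.526 -0.294  0.106]
(393, 240) [ 0.518 -0.303  0.106]
(296, 215) [ 0.571 -0.027  0.088]
(299, 216) [ 0.568 -0.036  0.089]
(302, 217) [ 0.567 -0.045  0.084]
```

View pics/crop1.png

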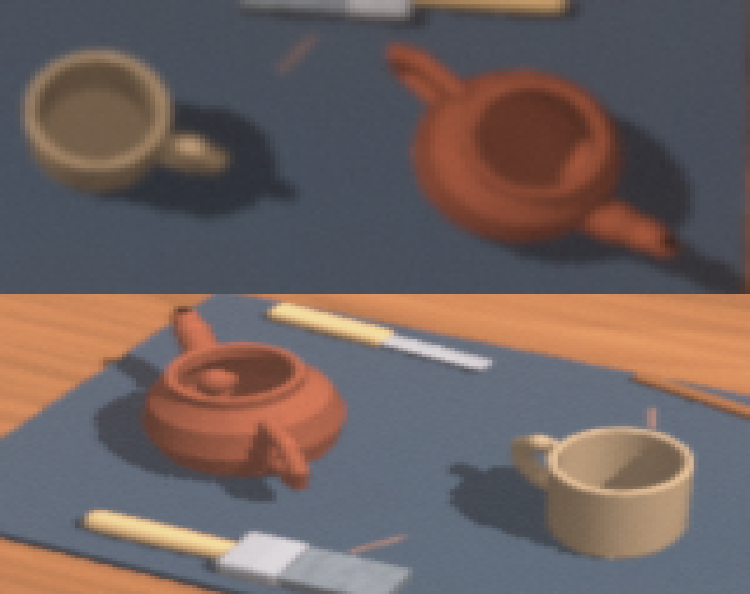

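The spout, with its dark mouth, is the end nearest the robot: about pixel (394,237), world ≈ (0.52, -0.30, 0.11). The loop handle is at (342,196), and the mug handle is at about (0.568, -0.036). Next I'll move above the spout with the fingers closed and turned 40°, which puts them across both the spout and the mug handle.

>>> {"fn": "arm_command", "kwargs": {
  "deltas": [
    [[0, 0, 5], [20, 15, 10], 0],
    [[0, 0, 10], [60, 50, 20], 0],
    [[0, 0, 16], [105, 90, 30], 0],
    [[0, 0, 22], [150, 125, 40], 0],
    [[0, 0, 28], [195, 165, 40], 0],
    [[0, 0, 34], [235, 200, 40], 0],
    [[0, 0, 40], [270, 230, 40], 0],
    [[0, 0, 40], [285, 245, 40], 0]
  ]
}}

```text
t: 0.9
position: [0.5039, -0.3137, 0.2583]
eef_rot: [0.858, 0.513, -0.0, -0.0]
wrist_force: [0.7, -0.6, 1.6]
opening: 0.0333
grasp_force: 0.0
```

Run:
```python
from h import *
s,P=shot('wrist','wrist1.png'); np.save('PW.npy',P)
st=env.get_state();print(st['t'],st['position'],st['eef_rot'],st['wrist_force'],st['joints'],st['opening'])
```

```text
0.95 [ 0.50878314 -0.30777549  0.25810415] [ 0.85781548  0.51395318  0.00197243 -0.00091726] [ 0.62596803  4.77762875 -0.26060306] [-0.63301363  0.10244149  1.44688877  0.00434855  1.59242442 -0.14170021] 0.02969007982261063
```

View pics/wrist1.png

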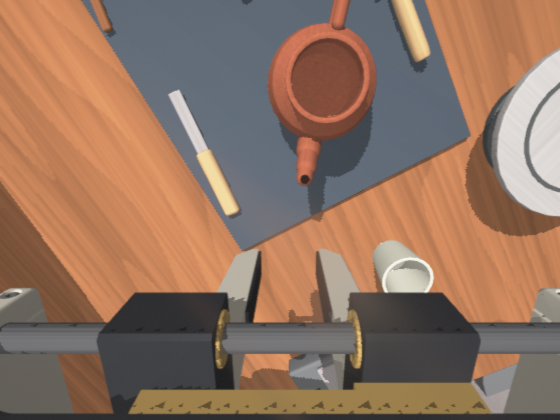

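The wrist view shows the spout mouth at (305,180), the rim around (327,80), and the handle root at (340,15). I'll measure these points.

Run:
```python
from h import *
s,P=shot('wrist'); np.save('PW.npy',P)
for v in range(140,190,4): print(v,[ (P[v,u]*1000).round().astype(int).tolist() for u in (300,304,308)])
m=(P[...,2]>.106)&(P[...,2]<.118); m[:,:200]=0;m[:,420:]=0;m[135:]=0
q=(P[m][:,:2]*1000).astype(np.float32); print('rim',len(q),cv2.minEnclosingCircle(q))
m=(P[...,2]>.095)&(P[...,2]<.118); m[:145]=0; m[:,:270]=0;m[:,340:]=0;m[195:]=0
q=P[m]*1000; print('spout top',len(q),q.mean(0),q.min(0),q.max(0))
print(env.get_state()['position'],env.get_state()['opening'])
```

```text
140 [[551, -260, 79], [555, -262, 85], [559, -264, 86]]
144 [[549, -265, 74], [553, -266, 79], [557, -269, 79]]
148 [[547, -268, 79], [551, -270, 80], [555, -272, 83]]
152 [[545, -272, 84], [549, -274, 86], [553, -276, 85]]
156 [[543, -275, 86], [547, -277, 87], [551, -279, 87]]
160 [[541, -279, 90], [545, -281, 93], [549, -283, 93]]
164 [[539, -282, 95], [543, -284, 96], [547, -286, 96]]
168 [[537, -286, 97], [541, -287, 100], [545, -289, 100]]
172 [[535, -289, 102], [539, -291, 103], [543, -293, 104]]
176 [[533, -293, 103], [537, -294, 105], [541, -296, 107]]
180 [[532, -296, 106], [536, -297, 108], [539, -300, 106]]
184 [[530, -299, 111], [534, -301, 111], [537, -303, 109]]
188 [[528, -303, 110], [532, -305, 110], [535, -307, 108]]
rim 1728 ((595.7495727539062, -226.2041778564453), 40.876712799072266)
spout top 478 [ 536.93376723 -295.50902702  103.73462004] [ 523.43455649 -311.27904104   95.01889295] [ 550.90069374 -281.08635962  113.17937877]
[ 0.50639419 -0.31041148  0.25793966] 0.02592410311051812
```

>>> {"fn": "arm_command", "kwargs": {
  "deltas": [
    [[0, 0, 0], [3, 1, -10], 0],
    [[0, 0, 0], [8, 4, -30], 0],
    [[0, 0, 0], [14, 7, -50], 0],
    [[0, 0, 0], [20, 10, -70], 0],
    [[0, 0, 0], [25, 11, -85], 0],
    [[0, 0, 0], [27, 11, -90], 0],
    [[0, 0, 0], [27, 11, -90], 0],
    [[0, 0, 0], [27, 11, -90], 0]
  ]
}}

```text
t: 1.8
position: [0.5298, -0.3051, 0.1695]
eef_rot: [0.859, 0.511, 0.0, 0.001]
wrist_force: [-0.4, -0.3, 0.4]
opening: 0.0006
grasp_force: 0.0
```

Run:
```python
from h import *
from scipy.optimize import least_squares
def rim(P,c,r,z0,z1,n):
    m=(P[...,2]>z0)&(P[...,2]<z1)&(np.hypot(P[...,0]-c[0],P[...,1]-c[1])<r)
    q=P[m][:,:2]*1000; print(n,len(q),cv2.minEnclosingCircle(q.astype(np.float32)),(q.min(0)+q.max(0))/2)
A=np.load('P.npy');B=np.load('P2.npy')
s,W=shot('wrist','wrist2.png')
for n,P in (('top',A),('scene',B),('wrist',W)):
    rim(P,(.592,-.23),.058,.106,.12,n+' tea')
    rim(P,(.592,.02),.05,.097,.115,n+' mug'); rim(P,(.578,.229),.03,.135,.16,n+' knob')
st=env.get_state();print(st['position'],st['opening'],st['wrist_force'])
```

```text
top tea 181 ((588.0889892578125, -224.0013885498047), 40.548954010009766) [ 587.75337602 -223.91204343]
top mug 152 ((589.3967895507812, 24.191211700439453), 41.2042121887207) [588.18825756  24.71872874]
top knob 86 ((570.81396484375, 229.55691528320312), 14.359382629394531) [571.56169886 229.64398841]
scene tea 203 ((594.8917846679688, -225.65048217773438), 41.47538757324219) [ 594.74327947 -225.3150194 ]
scene mug 233 ((594.8250122070312, 22.850839614868164), 42.48154067993164) [594.90615277  24.24849677]
scene knob 104 ((578.361572265625, 228.5072784423828), 15.450115203857422) [578.36154503 228.46423097]
wrist tea 3419 ((595.525390625, -226.08433532714844), 40.824851989746094) [ 595.5789293  -226.08705468]Traceback (most recent call last):
  File "<stdin>", line 10, in <module>
  File "<stdin>", line 5, in rim
    return umr_minimum(a, axis, None, out, keepdims, initial, where)
ValueError: zero-size array to reduction operation minimum which has no identity
```

View pics/wrist2.png

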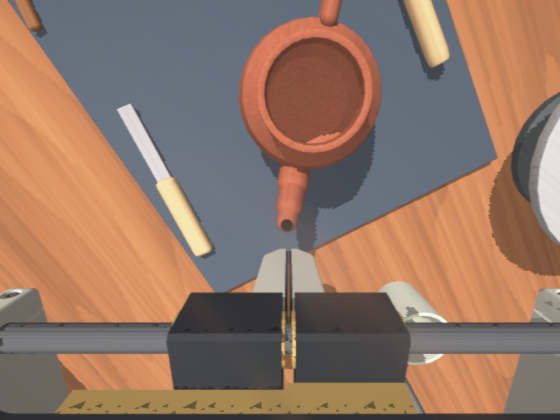

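The wrist and scene views agree: teapot rim centre (595,-226), mug (595,23.5), knob (578.5,228.5). The top view is biased by 7 mm in x. In the close wrist view the spout mouth is at (287,224) and the fingertips at (287,255), already in line. I'll descend to just above the spout.

>>> {"fn": "arm_command", "kwargs": {
  "deltas": [
    [[0, 0, 0], [1, 0, -8], 0],
    [[0, 0, 0], [2, 0, -19], 0],
    [[0, 0, 0], [3, 0, -30], 0],
    [[0, 0, 0], [3, 0, -38], 0],
    [[0, 0, 0], [3, 0, -44], 0],
    [[0, 0, 0], [3, 0, -48], 0],
    [[0, 0, 0], [3, 0, -50], 0],
    [[0, 0, 0], [3, 0, -51], 0]
  ]
}}

```text
t: 2.65
position: [0.5329, -0.3044, 0.1176]
eef_rot: [0.859, 0.512, 0.0, 0.0]
wrist_force: [-0.6, 0.7, 0.8]
opening: 0.0003
grasp_force: 0.0
```

>>> {"fn": "arm_command", "kwargs": {
  "deltas": [
    [[0, 0, 0], [0, 0, -0.5], 0],
    [[0, 0, 0], [0, 0, -1], 0],
    [[0, 0, 0], [0, 0, -1.5], 0],
    [[0, 0, 0], [0, 0, -2], 0],
    [[0, 0, 0], [0, 0, -2.5], 0],
    [[0, 0, 0], [0, 0, -3], 0],
    [[0, 0, 0], [0, 0, -3], 0],
    [[0, 0, 0], [0, 0, -3], 0]
  ]
}}

```text
t: 3.45
position: [0.5328, -0.3044, 0.1146]
eef_rot: [0.859, 0.512, -0.0, -0.0]
wrist_force: [-0.6, -0.0, -0.7]
opening: 0.0004
grasp_force: 0.0
```

Run:
```python
from h import *
s,W=shot('wrist','wrist3.png')
for i in range(1): st=env.get_state();print(st['position'],st['opening'],st['wrist_force'])
```

```text
[ 0.53281298 -0.30434173  0.11461554] 0.0008616831903553261 [-0.17326694 -0.2950849   0.04045449]
```

View pics/wrist3.png

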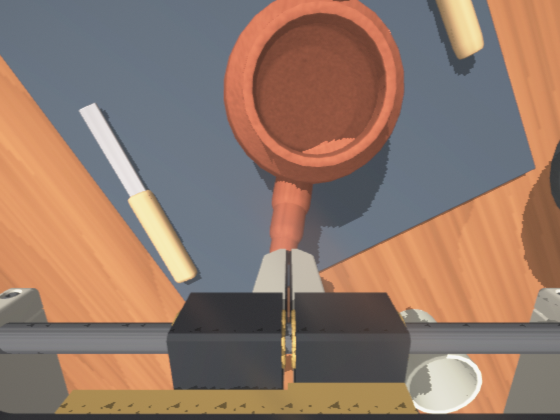

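The fingertips at (288,250) are right over the mouth. I'll creep down about 1.5 mm per call.

>>> {"fn": "arm_command", "kwargs": {
  "deltas": [
    [[0, 0, 0], [0, 0, -0.4], 0],
    [[0, 0, 0], [0, 0, -0.8], 0],
    [[0, 0, 0], [0, 0, -1.2], 0],
    [[0, 0, 0], [0, 0, -1.6], 0],
    [[0, 0, 0], [0, 0, -2], 0],
    [[0, 0, 0], [0, 0, -2], 0],
    [[0, 0, 0], [0, 0, -2], 0],
    [[0, 0, 0], [0, 0, -2], 0]
  ]
}}

```text
t: 4.3
position: [0.5328, -0.3044, 0.1127]
eef_rot: [0.859, 0.512, 0.0, 0.0]
wrist_force: [0.0, -0.2, 0.1]
opening: 0.0006
grasp_force: 0.0
```

>>> {"fn": "arm_command", "kwargs": {
  "deltas": [
    [[0, 0, 0], [0, 0, -0.3], 0],
    [[0, 0, 0], [0, 0, -0.6], 0],
    [[0, 0, 0], [0, 0, -0.9], 0],
    [[0, 0, 0], [0, 0, -1.2], 0],
    [[0, 0, 0], [0, 0, -1.2], 0],
    [[0, 0, 0], [0, 0, -1.2], 0],
    [[0, 0, 0], [0, 0, -1.2], 0],
    [[0, 0, 0], [0, 0, -1.2], 0]
  ]
}}

```text
t: 5.1
position: [0.5328, -0.3044, 0.1114]
eef_rot: [0.859, 0.512, -0.0, 0.0]
wrist_force: [-0.3, 0.9, -0.5]
opening: 0.0005
grasp_force: 0.0
```

>>> {"fn": "arm_command", "kwargs": {
  "deltas": [
    [[0, 0, 0], [0, 0, -0.3], 0],
    [[0, 0, 0], [0, 0, -0.6], 0],
    [[0, 0, 0], [0, 0, -0.9], 0],
    [[0, 0, 0], [0, 0, -1.2], 0],
    [[0, 0, 0], [0, 0, -1.2], 0],
    [[0, 0, 0], [0, 0, -1.2], 0],
    [[0, 0, 0], [0, 0, -1.2], 0],
    [[0, 0, 0], [0, 0, -1.2], 0]
  ]
}}

```text
t: 5.9
position: [0.5328, -0.3044, 0.1102]
eef_rot: [0.859, 0.512, 0.0, -0.0]
wrist_force: [-0.8, -0.6, 1.0]
opening: 0.0008
grasp_force: 0.2
```

>>> {"fn": "arm_command", "kwargs": {
  "deltas": [
    [[0, 0, 0], [0, 0, -0.3], 0],
    [[0, 0, 0], [0, 0, -0.6], 0],
    [[0, 0, 0], [0, 0, -0.9], 0],
    [[0, 0, 0], [0, 0, -0.9], 0],
    [[0, 0, 0], [0, 0, -0.9], 0],
    [[0, 0, 0], [0, 0, -0.9], 0],
    [[0, 0, 0], [0, 0, -0.9], 0],
    [[0, 0, 0], [0, 0, -0.9], 0]
  ]
}}

```text
t: 6.7
position: [0.5329, -0.3046, 0.1098]
eef_rot: [0.859, 0.512, 0.0, 0.0]
wrist_force: [-1.9, -0.1, 5.1]
opening: 0.0005
grasp_force: 2.6
```

First touch: the force is 5 N and z has stalled at 109.8 mm, as expected. I'll ease off, rise, and go above the mug handle.

>>> {"fn": "arm_command", "kwargs": {
  "deltas": [
    [[0, 0, 0], [0, 0, 0.5], 0],
    [[0, 0, 0], [0, 0, 1.2], 0],
    [[0, 0, 0], [0, 0, 3], 0],
    [[0, 0, 0], [0, 0, 8], 0],
    [[0, 0, 0], [0, 0, 20], 0],
    [[0, 0, 0], [0, 0, 36], 0],
    [[0, 0, 3], [1, 5, 52], 0],
    [[0, 0, 6], [3, 20, 60], 0]
  ]
}}

```text
t: 7.5
position: [0.5368, -0.2856, 0.1728]
eef_rot: [0.831, 0.556, 0.001, 0.002]
wrist_force: [-0.1, 0.7, 0.6]
opening: 0.0006
grasp_force: 0.0
```

>>> {"fn": "arm_command", "kwargs": {
  "deltas": [
    [[0, 0, 2], [3, 30, 5], 0],
    [[0, 0, 4], [7, 65, 5], 0],
    [[0, 0, 4], [11, 105, 5], 0],
    [[0, 0, 4], [15, 145, 5], 0],
    [[0, 0, 4], [19, 180, 5], 0],
    [[0, 0, 4], [23, 208, 5], 0],
    [[0, 0, 4], [25, 222, 5], 0],
    [[0, 0, 4], [25, 224, 5], 0]
  ]
}}

```text
t: 8.3
position: [0.561, -0.0586, 0.1749]
eef_rot: [0.81, 0.586, 0.0, 0.0]
wrist_force: [0.6, -0.6, -0.2]
opening: 0.0003
grasp_force: 0.0
```

Run:
```python
from h import *
shot('wrist')
s,W=shot('wrist','wrist4.png'); np.save('PW.npy',W)
st=env.get_state();print(st['t'],st['position'],st['eef_rot'],st['wrist_force'])
m=(W[...,2]>.08)&(W[...,2]<.095)&(np.hypot(W[...,0]-.574,W[...,1]+.039)<.035)
q=W[m]*1000; print(len(q),q.min(0),q.max(0),q.mean(0)); 
v,u=np.nonzero(m); print(u.min(),u.max(),v.min(),v.max())
m=(W[...,2]>.098)&(W[...,2]<.112)&(np.hypot(W[...,0]-.595,W[...,1]-.0235)<.05)
print(cv2.minEnclosingCircle((W[m][:,:2]*1000).astype(np.float32)),m.sum())
```

```text
8.4 [ 0.56080036 -0.06059313  0.17457504] [ 8.11148972e-01  5.84839527e-01 -7.37671901e-05  2.61214872e-04] [ 0.54092343 -1.64992297  0.8898087 ]
611 [569.79036933 -51.61493253  80.03373199] [597.35720607  -4.26837532  94.96934441] [579.92233817 -29.79542446  88.54525972]
279 310 153 202
((595.766357421875, 22.66035270690918), 41.04391860961914) 2491
```

View pics/wrist4.png

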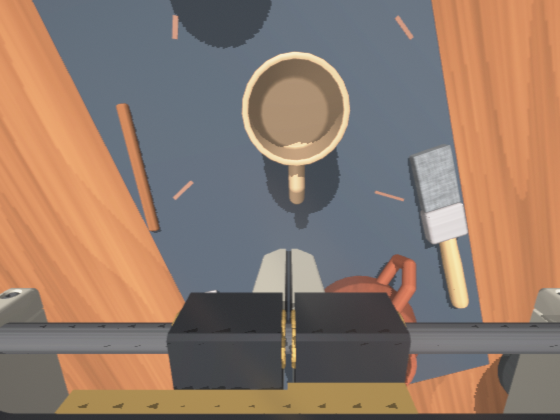

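The mug handle at (297,180) is in line with the fingers at (288,250). Mug centre is (596,22.7), which gives a tap point of about (576.5,-40) at z ≈ 91 mm. Going above it and down to about 100 mm.

>>> {"fn": "arm_command", "kwargs": {
  "deltas": [
    [[0, 0, 0], [4, 6, -5], 0],
    [[0, 0, 0], [10, 13, -15], 0],
    [[0, 0, 0], [15, 19, -28], 0],
    [[0, 0, 0], [16, 20, -42], 0],
    [[0, 0, 0], [16, 20, -55], 0],
    [[0, 0, 0], [16, 20, -65], 0],
    [[0, 0, 0], [16, 20, -71], 0],
    [[0, 0, 0], [16, 20, -74], 0]
  ]
}}

```text
t: 9.2
position: [0.5763, -0.0404, 0.0994]
eef_rot: [0.811, 0.584, -0.0, -0.0]
wrist_force: [-0.0, 0.7, 0.4]
opening: 0.0004
grasp_force: 0.0
```

>>> {"fn": "arm_command", "kwargs": {
  "deltas": [
    [[0, 0, 0], [0, 0, -1], 0],
    [[0, 0, 0], [0, 0, -2], 0],
    [[0, 0, 0], [0, 0, -3], 0],
    [[0, 0, 0], [0, 0, -3.5], 0],
    [[0, 0, 0], [0, 0, -4], 0],
    [[0, 0, 0], [0, 0, -4.5], 0],
    [[0, 0, 0], [0, 0, -5], 0],
    [[0, 0, 0], [0, 0, -5], 0]
  ]
}}

```text
t: 10.0
position: [0.5768, -0.0403, 0.0952]
eef_rot: [0.811, 0.584, -0.0, -0.0]
wrist_force: [1.0, -0.5, 0.4]
opening: 0.0008
grasp_force: 0.0
```

Run:
```python
from h import *
s,W=shot('wrist','wrist5.png')
st=env.get_state();print(st['t'],st['position'],st['wrist_force'])
m=(W[...,2]>.098)&(W[...,2]<.112)&(np.hypot(W[...,0]-.595,W[...,1]-.0235)<.05)
print(cv2.minEnclosingCircle((W[m][:,:2]*1000).astype(np.float32)),m.sum())
```

```text
10.05 [ 0.5767409  -0.04034229  0.09525826] [ 0.23519142  0.0967905  -0.2592112 ]
((596.0142822265625, 23.03358268737793), 40.92019271850586) 5226
```

View pics/wrist5.png

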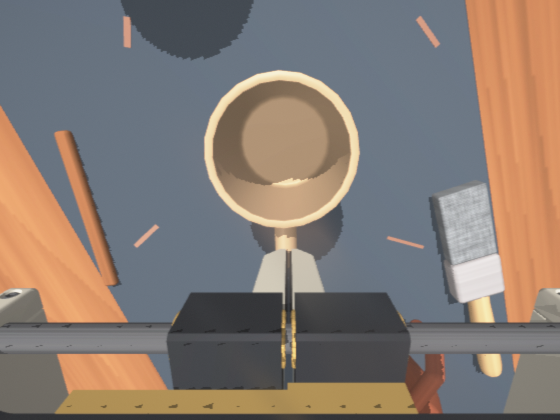

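The fingertips at (288,250) are over the handle bar and clear of the rim (bottom edge at v≈225). Creeping down.

>>> {"fn": "arm_command", "kwargs": {
  "deltas": [
    [[0, 0, 0], [0, 0, -0.4], 0],
    [[0, 0, 0], [0, 0, -0.8], 0],
    [[0, 0, 0], [0, 0, -1.2], 0],
    [[0, 0, 0], [0, 0, -1.6], 0],
    [[0, 0, 0], [0, 0, -2], 0],
    [[0, 0, 0], [0, 0, -2], 0],
    [[0, 0, 0], [0, 0, -2], 0],
    [[0, 0, 0], [0, 0, -2], 0]
  ]
}}

```text
t: 10.85
position: [0.5768, -0.0403, 0.0933]
eef_rot: [0.811, 0.584, 0.0, -0.0]
wrist_force: [0.1, -0.7, 0.0]
opening: 0.0003
grasp_force: 0.0
```

>>> {"fn": "arm_command", "kwargs": {
  "deltas": [
    [[0, 0, 0], [0, 0, -0.3], 0],
    [[0, 0, 0], [0, 0, -0.6], 0],
    [[0, 0, 0], [0, 0, -0.9], 0],
    [[0, 0, 0], [0, 0, -0.9], 0],
    [[0, 0, 0], [0, 0, -0.9], 0],
    [[0, 0, 0], [0, 0, -0.9], 0],
    [[0, 0, 0], [0, 0, -0.9], 0],
    [[0, 0, 0], [0, 0, -0.9], 0]
  ]
}}

```text
t: 11.65
position: [0.5768, -0.0404, 0.0924]
eef_rot: [0.811, 0.584, 0.0, 0.0]
wrist_force: [0.4, 0.5, -0.3]
opening: 0.0003
grasp_force: 0.0
```

>>> {"fn": "arm_command", "kwargs": {
  "deltas": [
    [[0, 0, 0], [0, 0, -0.3], 0],
    [[0, 0, 0], [0, 0, -0.6], 0],
    [[0, 0, 0], [0, 0, -0.9], 0],
    [[0, 0, 0], [0, 0, -0.9], 0],
    [[0, 0, 0], [0, 0, -0.9], 0],
    [[0, 0, 0], [0, 0, -0.9], 0],
    [[0, 0, 0], [0, 0, -0.9], 0],
    [[0, 0, 0], [0, 0, -0.9], 0]
  ]
}}

```text
t: 12.45
position: [0.5768, -0.0404, 0.0915]
eef_rot: [0.811, 0.584, -0.0, 0.0]
wrist_force: [0.2, 0.4, 0.1]
opening: 0.0005
grasp_force: 0.0
```

>>> {"fn": "arm_command", "kwargs": {
  "deltas": [
    [[0, 0, 0], [0, 0, -0.3], 0],
    [[0, 0, 0], [0, 0, -0.6], 0],
    [[0, 0, 0], [0, 0, -0.9], 0],
    [[0, 0, 0], [0, 0, -0.9], 0],
    [[0, 0, 0], [0, 0, -0.9], 0],
    [[0, 0, 0], [0, 0, -0.9], 0],
    [[0, 0, 0], [0, 0, -0.9], 0],
    [[0, 0, 0], [0, 0, -0.9], 0]
  ]
}}

```text
t: 13.25
position: [0.5769, -0.0405, 0.091]
eef_rot: [0.811, 0.584, 0.0, 0.0]
wrist_force: [-1.7, -0.9, 4.8]
opening: 0.0007
grasp_force: 2.7
```

Contact with the mug handle at 4.8 N, z 91.0 mm. Easing off and moving to the jar.

>>> {"fn": "arm_command", "kwargs": {
  "deltas": [
    [[0, 0, 0], [0, 0, 0.5], 0],
    [[0, 0, 0], [0, 0, 1.2], 0],
    [[0, 0, 0], [0, 0, 3], 0],
    [[0, 0, 0], [0, 0, 10], 0],
    [[0, 0, 0], [0, 0, 30], 0],
    [[0, 0, 0], [0, 0, 60], 0],
    [[0, 0, 0], [0, 0, 90], 0],
    [[0, 0, 0], [0, 10, 110], 0]
  ]
}}

```text
t: 14.05
position: [0.5776, -0.0312, 0.2037]
eef_rot: [0.812, 0.584, 0.001, 0.001]
wrist_force: [1.0, -0.2, -0.2]
opening: 0.0005
grasp_force: 0.0
```

>>> {"fn": "arm_command", "kwargs": {
  "deltas": [
    [[0, 0, 0], [0, 25, 5], 0],
    [[0, 0, 0], [-1, 60, 8], 0],
    [[0, 0, 0], [-3, 100, 8], 0],
    [[0, 0, 0], [-5, 140, 8], 0],
    [[0, 0, 0], [-7, 175, 8], 0],
    [[0, 0, 0], [-9, 205, 8], 0],
    [[0, 0, 0], [-10, 220, 8], 0],
    [[0, 0, 0], [-10, 225, 8], 0]
  ]
}}

```text
t: 14.85
position: [0.5666, 0.1959, 0.2088]
eef_rot: [0.811, 0.585, 0.0, 0.0]
wrist_force: [-0.1, 0.0, -0.0]
opening: 0.0007
grasp_force: 0.0
```

Run:
```python
from h import *
shot('wrist')
s,W=shot('wrist','wrist6.png')
st=env.get_state();print(st['t'],st['position'],st['wrist_force'])
m=(W[...,2]>.138)&(W[...,2]<.155)&(np.hypot(W[...,0]-.5785,W[...,1]-.2285)<.03)
q=W[m]*1000;print(cv2.minEnclosingCircle((q[:,:2]).astype(np.float32)),m.sum(),np.median(q,0))
```

```text
14.95 [0.56689242 0.19443937 0.20868347] [0.39481637 0.08425836 0.07048973]
((578.7545166015625, 228.89308166503906), 14.51628303527832) 1015 [579.14770183 230.20167269 147.5017826 ]
```

View pics/wrist6.png

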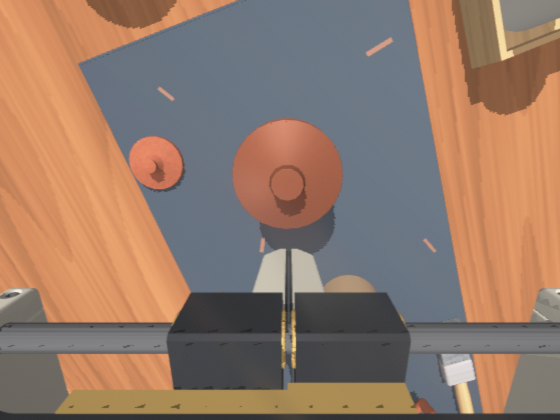

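The knob is at (288,183) in the picture: world (579,229), top at 147 mm, consistent with the given size. Going above it.

>>> {"fn": "arm_command", "kwargs": {
  "deltas": [
    [[0, 0, 0], [3, 8, 0], 0],
    [[0, 0, 0], [8, 20, -3], 0],
    [[0, 0, 0], [11, 30, -12], 0],
    [[0, 0, 0], [12, 34, -26], 0],
    [[0, 0, 0], [12, 34, -38], 0],
    [[0, 0, 0], [12, 34, -47], 0],
    [[0, 0, 0], [12, 34, -52], 0],
    [[0, 0, 0], [12, 34, -54], 0]
  ]
}}

```text
t: 15.75
position: [0.5783, 0.2282, 0.1535]
eef_rot: [0.811, 0.584, -0.001, -0.0]
wrist_force: [0.1, -0.8, 0.1]
opening: 0.0008
grasp_force: 0.0
```

>>> {"fn": "arm_command", "kwargs": {
  "deltas": [
    [[0, 0, 0], [0, 0, -1], 0],
    [[0, 0, 0], [0, 0, -2], 0],
    [[0, 0, 0], [0, 0, -3], 0],
    [[0, 0, 0], [0, 0, -4], 0],
    [[0, 0, 0], [0, 0, -4.5], 0],
    [[0, 0, 0], [0, 0, -5], 0],
    [[0, 0, 0], [0, 0, -5], 0],
    [[0, 0, 0], [0, 0, -5], 0]
  ]
}}

```text
t: 16.55
position: [0.5788, 0.2286, 0.1496]
eef_rot: [0.811, 0.584, -0.0, -0.0]
wrist_force: [0.6, -0.3, 0.5]
opening: 0.0009
grasp_force: 0.0
```

>>> {"fn": "arm_command", "kwargs": {
  "deltas": [
    [[0, 0, 0], [0, 0, -0.4], 0],
    [[0, 0, 0], [0, 0, -0.8], 0],
    [[0, 0, 0], [0, 0, -1.2], 0],
    [[0, 0, 0], [0, 0, -1.6], 0],
    [[0, 0, 0], [0, 0, -2], 0],
    [[0, 0, 0], [0, 0, -2], 0],
    [[0, 0, 0], [0, 0, -2], 0],
    [[0, 0, 0], [0, 0, -2], 0]
  ]
}}

```text
t: 17.35
position: [0.5788, 0.2286, 0.1476]
eef_rot: [0.811, 0.584, 0.0, -0.0]
wrist_force: [0.3, 0.1, 0.2]
opening: 0.0004
grasp_force: 0.0
```

>>> {"fn": "arm_command", "kwargs": {
  "deltas": [
    [[0, 0, 0], [0, 0, -0.5], 0],
    [[0, 0, 0], [0, 0, -1], 0],
    [[0, 0, 0], [0, 0, -1.5], 0],
    [[0, 0, 0], [0, 0, -2], 0],
    [[0, 0, 0], [0, 0, -2.5], 0],
    [[0, 0, 0], [0, 0, -2.5], 0],
    [[0, 0, 0], [0, 0, -2.5], 0],
    [[0, 0, 0], [0, 0, -2.5], 0]
  ]
}}

```text
t: 18.15
position: [0.5789, 0.2287, 0.1452]
eef_rot: [0.811, 0.584, 0.0, 0.0]
wrist_force: [0.7, 0.1, 3.0]
opening: 0.0005
grasp_force: 1.2
```

Clear contact, with 3 N at about 2 mm of seal sink. Easing off and rising.

>>> {"fn": "arm_command", "kwargs": {
  "deltas": [
    [[0, 0, 0], [0, 0, 0.8], 0],
    [[0, 0, 0], [0, 0, 2], 0],
    [[0, 0, 0], [0, 0, 4], 0],
    [[0, 0, 0], [0, 0, 10], 0],
    [[0, 0, 0], [0, 0, 30], 0],
    [[0, 0, 0], [0, 0, 60], 0],
    [[0, 0, 0], [0, 0, 85], 0],
    [[0, 0, 0], [0, 0, 100], 0]
  ]
}}

```text
t: 18.95
position: [0.5796, 0.2289, 0.2481]
eef_rot: [0.811, 0.584, 0.001, 0.001]
wrist_force: [0.5, 0.6, -0.1]
opening: 0.0003
grasp_force: 0.0
```

>>> {"fn": "arm_command", "kwargs": {
  "deltas": [
    [[0, 0, 0], [-20, 0, 0], 0],
    [[0, 0, 0], [-50, 0, 0], 0],
    [[0, 0, 0], [-80, 0, 0], 0],
    [[0, 0, 0], [-110, 0, 0], 0],
    [[0, 0, 0], [-130, 0, 0], 0],
    [[0, 0, 0], [-140, 0, 0], 0],
    [[0, 0, 0], [-140, 0, 0], 0],
    [[0, 0, 0], [-140, 0, 0], 0]
  ]
}}

```text
t: 19.75
position: [0.4394, 0.2286, 0.2452]
eef_rot: [0.811, 0.584, 0.0, 0.0]
wrist_force: [0.6, -0.8, 0.1]
opening: 0.0007
grasp_force: 0.0
```

Run:
```python
from h import *
s,B=shot('scene','scene2.png'); A=np.load('P2.npy'); C0=cv2.imread('pics/scene1.png')
for n,c,r,z0,z1 in (('tea',(.592,-.23),.058,.106,.12),('mug',(.592,.02),.05,.097,.115),('knob',(.578,.229),.03,.135,.16)):
  for P in (A,B):
    m=(P[...,2]>z0)&(P[...,2]<z1)&(np.hypot(P[...,0]-c[0],P[...,1]-c[1])<r); q=P[m][:,:2]*1000
    print(n,len(q),cv2.minEnclosingCircle(q.astype(np.float32)))
d=cv2.absdiff(C0,s['color'][:,:,::-1].copy()).max(2)>40
v,u=np.nonzero(d); print('changed in board area', d[170:330,130:440].sum())
print(env.get_state()['position'],env.get_state()['wrist_force'])
```

```text
tea 203 ((594.8917846679688, -225.65048217773438), 41.47538757324219)
tea 199 ((594.4110717773438, -224.26129150390625), 42.484249114990234)
mug 233 ((594.8250122070312, 22.850839614868164), 42.48154067993164)
mug 231 ((594.8341674804688, 22.346576690673828), 42.55373764038086)
knob 104 ((578.361572265625, 228.5072784423828), 15.450115203857422)
knob 103 ((577.1524658203125, 228.2823944091797), 14.559409141540527)
changed in board area 1477
[0.4395305  0.22857841 0.24513065] [ 0.00512552 -0.26993138 -0.32183275]
```

View pics/scene2.png

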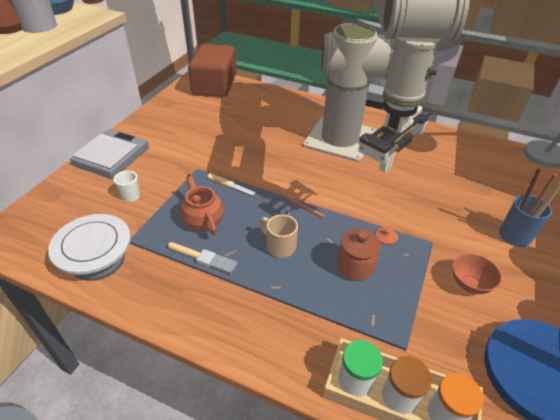

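All three pots stand where they were: teapot (200,207), mug (281,235), jar (358,255). Everything else looks unmoved, and the arm is clear. Handing in.

```bash
python3 -c "
from workcell import ticket
print(ticket.job_done())"
```

```text
the job is handed in; nothing more can be done
None
```

I tapped the teapot spout, then the mug handle, then the jar knob with the fingertips, with 3–5 N read at each touch; the pots and the other things look unmoved, the arm is clear, and the job was handed in at about 20 s.

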